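# Clear and touch open the tape cupboard

## Robot

A 6-joint arm with a two-finger parallel gripper is mounted at the origin on a cart in front of the work surface, level with it; the furniture and walls round the work are solid. World frame = base frame: x ahead of the robot, y to its left, z up, the work surface at z = 0. Lengths are in m, angles in rad, forces in N, time in s.
With the tool pointing down it reaches from about 0.375 to 0.9 m from the base axis. Payload 3.1 kg.
Tool frame: the origin (TCP) lies midway between the tips of the shut fingers; the grasp point (between the pads) lies 19 mm behind it (arm.hold_point_z is the distance from the TCP to the grasp point, in m); z points along the fingers, y is the line along which they close (so a half turn about z gives the same grasp; the last joint's range is limited). The gripper opens to 87 mm and grips with 3 to 60 N. Pads are 19 mm wide; open, the fingers measure 117 mm over their backs; the gripper's body (75 mm by 190 mm) begins 51 mm behind the grasp point.
Start: joints at [1.137, 0.527, 1.433, -0, 1.181, -0.178], TCP at [0.157, 0.605, 0.223] pointing down, gripper open.
Joint ranges: [-3.08, 3.08], [-0.75, 2.2], [0.22, 2.44], [-1.43, 4.57], [0, 2.65], [-2.85, 2.85]. Speed limits (rad/s): [2.79, 2.79, 3.14, 3.14, 3.14, 3.14].

## Interface

Orientations are given as [roll, pitch, yaw] about the fixed x, y, z axes, in that order (R = Rz(yaw) Ry(pitch) Rx(roll)).
In Python, from bench import sensors, eyes, hand_in, nets, arm gives the robot as it stands. The module is installed in compiled form; this text tells all that it offers.
- The arm moves only by the shell command python3 -m jog 'ROWS' [FORCE]. ROWS is JSON, a list of rows, each a list of 7 numbers: the shift along the world's x, y, z in m, then the turn, a rotation vector about the world's x, y, z in rad, then the finger opening in m, from 0 to 0.087. In form: [[x, y, z, wx, wy, wz, gripper], ...]. A call has exactly 5 rows; each row shifts and turns the commanded pose from where the row before left it; what a row does not reach is not made up. A row lasts 1/12 s, in which the tool goes at most 41.7 mm and 7.16 degrees, less where a joint would pass 70% of its speed; a pose out of reach is approached as far as the arm can. A call with a gripper value outside its range is refused whole. The fingers move at their own pace and stop on an object; FORCE is the grip in N (left out, the last holds). Time passes only in rows, so rows that do not move let the fingers close, or fill a call up. It gives the time, the measured TCP pose, the force, the opening and the grip force at its end, in the units of the state.
- sensors.state(): the state, without advancing time (a new reading comes with each control period).
- eyes.capture(name): name is "scene" or "side" or "wrist"; returns a dict with "pixels" (420x560x3 uint8, red, green, blue), "fx", "fy", "cx", "cy" (pixels), "pose" (4x4, takes a point from camera to world coordinates). Camera axes: x right, y down, z forward; pixel columns grow to the right and rows downward; lengths in m; the calibration is good to about 2 mm. The wrist camera is an equidistant fisheye: a pixel r from the principal point sees the ray r / f radians off the axis. A picture is of the moment at which its call begins. There is no depth.
- hand_in(): hands the job in; it is judged then, once.
Trained networks look in a picture, given as the dict that the camera call returned (one of the last four; its "shot" number tells which), for a name from the list of things; names that differ only in an ending like _2 or _b are one class to them, and where a whole thing is asked for, a point or a joint stands for the part that bears it (a point fixed in the world has none). Each returns a list of dicts, best first, with "p" (0 to 1); they miss things now and then, are a little off and sometimes report something else, mostly with a low value. They report only what shows in the picture. A call takes as long as a camera call.
- nets.recognise(thing, picture): "location" ([x, y, z] in m, in world coordinates, good to about 4 mm: the middle of the surface that is visible of it).
- nets.masks_of(thing, picture): "mask" (420x560 bool, what is visible of it).
- nets.landmark_of(thing, picture): "location" ([x, y, z] in m, in world coordinates, good to about 4 mm: a listed point, or the origin of a listed thing).
The state is a dict: "t": time; "joint_positions": joint angles; "joint_velocities": joint speeds; "joint_efforts": joint torques, N m; "ee_pos": TCP position; "tcp_rot": TCP orientation; "force": force on the tool from outside, world axes, zero at the start; "wrist_torque": the same for the moment, N m; "finger_gap": finger opening in m; "finger_force": force on a finger pad.
Only numpy, scipy, OpenCV 4.12 (cv2) and the standard library are available. Lean on these libraries where they do the work, as an engineer would, in place of code of your own. Each camera call takes 0.05 s, during which the arm holds its last target. There are 200 camera calls.

## Task

Open the wider of the two small handle-less cupboards by its push-to-open catch. First push the loose tape roll lying before its door sideways along the table until no part of it is in front of that cupboard; then press the free edge of the wide door inwards until the catch lets go, and draw back so that its spring swings it ajar. Only push and press: do not lift or tip the roll, leave the narrow cupboard shut and leave the eraser, sharpener and stapler where they are.

Things in the scene. Friction and masses are not known exactly. Their poses are not given: they have to be found in the camera images.
- wide_cupboard: The wider of two fixed pale wooden cupboards, one door, no handle; either place. Carcass 70 deep (x) x 180 wide (y) x 120 mm high. Origin: centre of its underside, on the table; own -x is the front, +y left, z up. Door: 12 mm panel as wide as the carcass, 3 to 117 mm high, outer face at x = -55 mm when shut. Hinge upright at x = -43, y = +90 mm; free edge at y = -90 mm.
- wide_door (a joint): Wide door's angle, rad: 0 shut, caught; negative pressed in; positive open. Pressing the free edge in 3 to 4 mm frees the catch (stop at -0.029, 5 mm; about 4.5 N there, more near the hinge); pressed less, it stays caught. The door then follows the finger out to about 0.6 (free edge 100 mm out) within 2 s, held by its spring, if nothing is in the way.
- wide_press (a point): Good place to press the wide door: on its outer face, 20 mm from the free edge, 85 mm above the table. Moves with the door; x axis points into the cupboard when shut.
- tape: Loose red paper tape roll lying flat on the table in front of the wide door, in the way of its swing: 50 mm across, 20 mm high, about 30 g. Origin: centre of its underside. (A like roll fixed inside the cupboard does not matter.)
- narrow_cupboard: The narrower cupboard, fixed, to be left shut. Same make and frame as the wide one, but 120 mm wide, in the other of the two places.
- narrow_door (a joint): Angle of the narrow door, rad: 0 shut and caught, positive open.
- eraser: Bystander: white eraser in a blue paper sleeve, 23x55x14 mm, loose beside the wide cupboard on its left (hinge) side. Origin: centre of its underside.
- sharpener: Bystander: small red pencil sharpener, 26x41x27 mm, loose, between the two cupboards. Origin: centre of its underside.
- stapler: Bystander: red and black stapler, 34x139x41 mm, loose, at the right of the table. Origin: centre of its underside.

How it is judged:
On the way, in this order (a step that is already met when the one before it is completed fails the run):
1. the tape roll has been pushed sideways out from in front of the wide cupboard while its door was shut ((y of tape in the frame of wide_cupboard above 0.111 m or y of tape in the frame of wide_cupboard below -0.111 m) and value of joint wide_door below 0.03 rad), for 0.1 s.
2. the wide door is pressed in by the robot until its catch lets go (value of joint wide_door below -0.015 rad), for 0.05 s.
At the end, for the whole second after the job is handed in: The wide door stands still, ajar where its spring holds it (0.45 to 0.75 rad); the tape roll lies flat and still on the table, its middle more than 111 mm to either side of the wide cupboard's middle (wholly out from in front of it, within 4 mm); the narrow cupboard is shut (value of joint wide_door between 0.45 and 0.75 rad and velocity of joint wide_door between -0.05 and 0.05 rad/s and (y of tape in the frame of wide_cupboard above 0.111 m or y of tape in the frame of wide_cupboard below -0.111 m) and height (world z) of tape between -0.006 and 0.006 m and linear speed of tape below 0.02 m/s and value of joint narrow_door below 0.05 rad); the robot touches nothing.
It fails at once if the tape roll is lifted, tipped or pushed off the table (height (world z) of tape above 0.012 m or height (world z) of tape below -0.02 m or angle between tape's own z axis and vertical above 0.4 rad).
It fails at once if the wide door is open before the tape roll is out of the way (value of joint wide_door above 0.06 rad and not (y of tape in the frame of wide_cupboard above 0.111 m or y of tape in the frame of wide_cupboard below -0.111 m)).
It fails at once if the narrow cupboard is opened (value of joint narrow_door above 0.05 rad).
It fails at once if the eraser, sharpener or stapler is shifted by more than 20 mm (distance of any of eraser, sharpener, stapler from where it was at the start of the episode above 0.02 m).
It also fails if it takes over 43 s, if anything falls off the work surface, if the arm or the gripper's body presses on something with over 40 N, if the wrist force passes 120 N, or if a joint passes its speed limit or range.

## Working session

There is one attempt and no reset: what is moved stays moved. The work goes in short steps, Python scripts to look and compute and a shell command to move; the robot and the scene stay as the last step left them, time stands still between calls to the robot, and variables do not carry over. Pictures are saved under pics/ and viewed, at most 10 in all, crops included, and the job is handed in when it is done.

```bash
mkdir -p pics; cat > look.py <<'E'
from bench import sensors, eyes, nets
import cv2, numpy as np
E
python3 - <<'E'
from look import *
s=sensors.state(); print(s['t'],s['ee_pos'],s['tcp_rot'],s['force'])
for c in ("scene","side"):
    p=eyes.capture(c); cv2.imwrite(f"pics/{c}0.png",p["pixels"][:,:,::-1])
    print(c,p["pose"][:3,3])
    for n in ("wide_cupboard","narrow_cupboard","wide_press","tape","eraser","sharpener","stapler"):
        print(n,[(np.round(r["location"],3).tolist(),round(r["p"],2)) for r in nets.landmark_of(n,p)[:2]])
E
```

```text
0.0 [0.15719139 0.60416657 0.22158922] [-3.13952017e+00 -3.75564686e-04  2.88678389e+00] [-0.08412353  0.27442402 -0.76650454]
scene [-0.52384363  0.90467207  0.72283142]
wide_cupboard [([0.546, 0.247, -0.004], 0.6), ([0.517, -0.224, 0.003], 0.33)]
narrow_cupboard [([0.516, -0.222, 0.003], 0.7)]
wide_press [([0.493, 0.178, 0.087], 0.58)]
tape [([0.418, 0.192, 0.001], 0.56)]
eraser []
sharpener [([0.514, -0.218, 0.0], 0.52), ([0.495, 0.009, 0.001], 0.43)]
stapler []
side [0.28995447 0.95641276 0.66686497]
wide_cupboard [([0.541, 0.246, -0.002], 0.91)]
narrow_cupboard [([0.516, -0.224, 0.001], 0.69)]
wide_press [([0.513, -0.224, 0.0], 0.68), ([0.493, 0.173, 0.086], 0.63)]
tape [([0.417, 0.191, -0.002], 0.64)]
eraser [([0.54, 0.372, 0.002], 0.81), ([0.414, 0.19, -0.003], 0.33)]
sharpener [([0.496, 0.01, 0.0], 0.69), ([0.512, -0.226, -0.002], 0.29)]
stapler [([0.431, -0.536, -0.002], 0.52), ([0.516, -0.225, -0.0], 0.23)]
```

View pics/scene0.png

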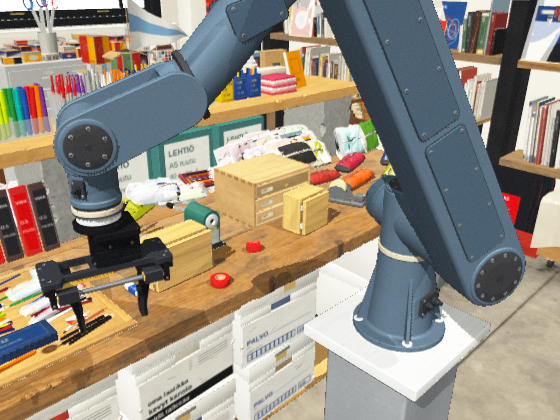

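View pics/side0.png

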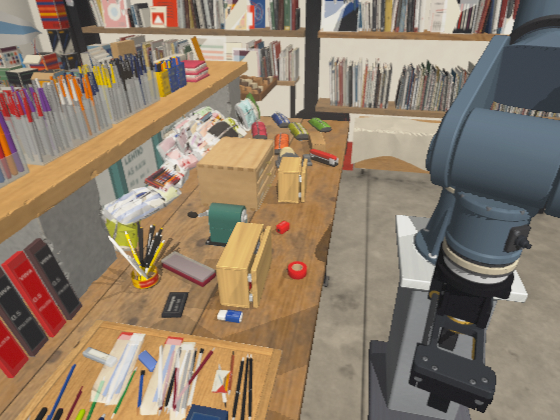

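The scene view shows the wide cupboard around (185,255), with the red roll before it at (220,281), the sharpener at (253,247) and the narrow cupboard at (305,210). The side view shows the same layout: roll (297,270), wide cupboard (245,265), eraser (230,316). The networks' poses match both pictures. Next I'll fit the cupboard's yaw from its mask.

```bash
cat >> look.py <<'E'
from scipy.optimize import minimize
def proj(p,X):
    T=np.linalg.inv(p["pose"]); C=X@T[:3,:3].T+T[:3,3]
    return np.c_[p["fx"]*C[:,0]/C[:,2]+p["cx"], p["fy"]*C[:,1]/C[:,2]+p["cy"]]
BOX=np.array([[x,y,z] for x,zs in ((-.055,(.003,.117)),(-.035,(0,.12)),(.035,(0,.12))) for y in (-.09,.09) for z in zs])
def hull(p,q):
    c,s=np.cos(q[2]),np.sin(q[2]); X=BOX@np.array([[c,-s,0],[s,c,0],[0,0,1]]).T+[q[0],q[1],0]
    return cv2.convexHull(proj(p,X).astype(np.float32))
def fit(p,m,q0):
    m=cv2.resize(m.astype(np.uint8)*255,None,fx=4,fy=4,interpolation=cv2.INTER_LINEAR)>127
    def cost(q):
        a=np.zeros(m.shape,np.uint8); cv2.fillPoly(a,[np.round((hull(p,q)+.5)*4).astype(np.int32)],1); a=a>0
        return 1-(a&m).sum()/(a|m).sum()
    return minimize(cost,q0,method="Nelder-Mead",options=dict(initial_simplex=np.array(q0)+np.array([[0,0,0],[.01,0,0],[0,.01,0],[0,0,.1]])))
E
python3 - <<'E'
from look import *
for c in ("side","scene"):
    p=eyes.capture(c); m=nets.masks_of("wide_cupboard",p)[0]; r=fit(p,m["mask"],[.543,.247,.05])
    print(c,m["p"],r.x.round(4),round(r.fun,3))
    t=nets.masks_of("tape",p)
    for k in t[:2]:
        ys,xs=np.nonzero(k["mask"]); uv=[(xs.min()+xs.max())/2,(ys.min()+ys.max())/2]
        d=p["pose"][:3,:3]@[(uv[0]-p["cx"])/p["fx"],(uv[1]-p["cy"])/p["fy"],1]; o=p["pose"][:3,3]
        print(uv,k["p"],(o+d*(.01-o[2])/d[2]).round(4))
    if c=="side":
        i=p["pixels"][:,:,::-1].copy(); cv2.polylines(i,[np.round(hull(p,r.x)).astype(int)],True,(255,0,255),1)
        cv2.imwrite("pics/fit.png",cv2.resize(i[200:340,180:340],None,fx=4,fy=4,interpolation=cv2.INTER_CUBIC))
E
```

```text
side 0.66 [0.5476 0.2461 0.0516] 0.027
[np.float64(296.5), np.float64(270.0)] 0.56 [0.4194 0.1913 0.01  ]
scene 0.7 [0.543  0.2423 0.0551] 0.381
[np.float64(220.5), np.float64(280.5)] 0.76 [0.4129 0.1887 0.01  ]
[np.float64(176.0), np.float64(255.5)] 0.34 [0.6042 0.1957 0.01  ]
```

View pics/fit.png

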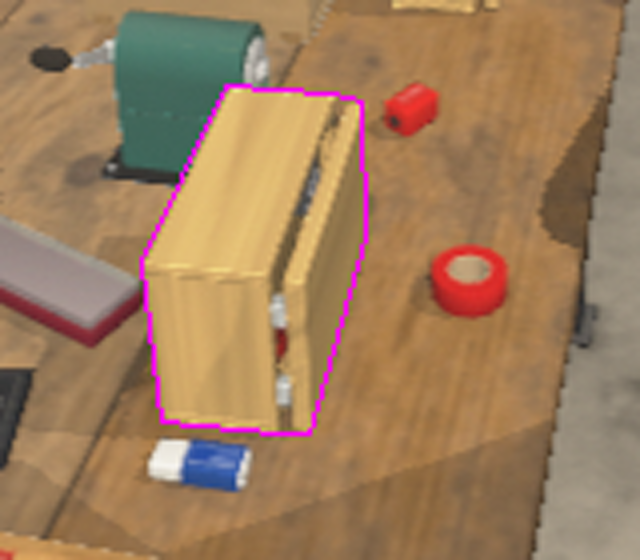

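The fitted outline hugs the cupboard: origin (0.5455, 0.246), yaw 0.052. The roll sits at (0.418, 0.191), about 45 mm clear of the table edge. I'll push it about 80 mm to the right (-y) with the closed fingers, starting with a move over to its left side.

```bash
python3 -m jog '[[0.0175,-0.0235,-0.005,0,0,0.0205,0],[0.0175,-0.0235,-0.005,0,0,0.0205,0],[0.0175,-0.0235,-0.005,0,0,0.0205,0],[0.0175,-0.0235,-0.005,0,0,0.0205,0],[0.0175,-0.0235,-0.005,0,0,0.0205,0]]' 10
python3 -m jog '[[0.0175,-0.0235,-0.005,0,0,0.0205,0],[0.0175,-0.0235,-0.005,0,0,0.0205,0],[0.0175,-0.0235,-0.005,0,0,0.0205,0],[0.0175,-0.0235,-0.005,0,0,0.0205,0],[0.0175,-0.0235,-0.005,0,0,0.0205,0]]'
python3 -m jog '[[0.0175,-0.0235,-0.005,0,0,0.0205,0],[0.0175,-0.0235,-0.005,0,0,0.0205,0],[0.0175,-0.0235,-0.005,0,0,0.0205,0],[0.0175,-0.0235,-0.005,0,0,0.0205,0],[0.0175,-0.0235,-0.005,0,0,0.0205,0]]'
python3 -m jog '[[0,0,0,0,0,0,0],[0,0,0,0,0,0,0],[0,0,0,0,0,0,0],[0,0,0,0,0,0,0],[0,0,0,0,0,0,0]]'
```

```text
t: 1.52
ee_pos: [0.2456, 0.4863, 0.1975]
tcp_rot: [3.141, 0.0, 2.991]
force: [0.5, 0.1, -0.6]
finger_gap: 0.0613
finger_force: 0.0
t: 1.93
ee_pos: [0.3333, 0.3688, 0.1726]
tcp_rot: [3.141, 0.001, 3.093]
force: [0.4, -0.1, 0.3]
finger_gap: 0.0287
finger_force: 0.0
t: 2.35
ee_pos: [0.421, 0.2512, 0.1476]
tcp_rot: [3.141, 0.001, -3.088]
force: [-0.5, 0.6, 0.1]
finger_gap: 0.0018
finger_force: 0.0
t: 2.77
ee_pos: [0.4193, 0.2532, 0.1478]
tcp_rot: [3.141, 0.0, -3.087]
force: [-0.1, -0.3, 0.2]
finger_gap: 0.0006
finger_force: 0.0
```

```bash
python3 - <<'E'
from look import *
for c in ("wrist","side"):
    p=eyes.capture(c)
    for n in ("tape","wide_press"):
        print(c,n,[(np.round(r["location"],4).tolist(),round(r["p"],2)) for r in nets.landmark_of(n,p)[:2]])
E
python3 -m jog '[[0,0,-0.027,0,0,0,0],[0,0,-0.027,0,0,0,0],[0,0,-0.027,0,0,0,0],[0,0,-0.027,0,0,0,0],[0,0,-0.015,0,0,0,0]]'
```

```text
wrist tape [([0.4173, 0.1869, 0.0011], 0.9)]
wrist wide_press []
side tape [([0.5434, 0.2423, -0.0021], 0.73), ([0.4166, 0.1884, -0.0049], 0.5)]
side wide_press [([0.4921, 0.173, 0.0878], 0.79)]
t: 3.48
ee_pos: [0.419, 0.252, 0.0223]
tcp_rot: [-3.141, -0.003, -3.089]
force: [-0.8, 0.1, 0.3]
finger_gap: 0.0006
finger_force: 0.0
```

```bash
python3 -m jog '[[-0.001,0,-0.012,0,0,0,0],[0,0,0,0,0,0,0],[0,-0.006,0,0,0,0,0],[0,-0.006,0,0,0,0,0],[0,-0.006,0,0,0,0,0]]'
python3 -m jog '[[0,-0.006,0,0,0,0,0],[0,-0.006,0,0,0,0,0],[0,-0.006,0,0,0,0,0],[0,-0.006,0,0,0,0,0],[0,-0.006,0,0,0,0,0]]'
python3 - <<'E'
from look import *
p=eyes.capture("wrist"); cv2.imwrite("pics/push1.png",p["pixels"][:,:,::-1])
print([(np.round(r["location"],4).tolist(),round(r["p"],2)) for r in nets.landmark_of("tape",p)[:2]])
E
```

```text
t: 3.9
ee_pos: [0.4196, 0.2339, 0.0135]
tcp_rot: [3.141, 0.002, -3.089]
force: [-0.3, -0.1, -0.4]
finger_gap: 0.0003
finger_force: 0.0
t: 4.32
ee_pos: [0.4192, 0.2036, 0.0128]
tcp_rot: [3.141, 0.001, -3.089]
force: [0.0, -0.6, 0.1]
finger_gap: 0.0002
finger_force: 0.1
[([0.4171, 0.1654, -0.0007], 0.9)]
```

View pics/push1.png

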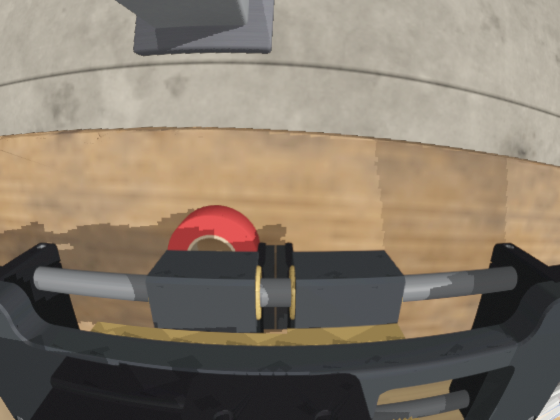

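The wrist view shows the red roll at (215,235), in contact with the finger's left face (260,260). The push is tracking well, with about 58 mm left.

```bash
python3 -m jog '[[0,-0.006,0,0,0,0,0],[0,-0.006,0,0,0,0,0],[0,-0.006,0,0,0,0,0],[0,-0.006,0,0,0,0,0],[0,-0.006,0,0,0,0,0]]'
python3 -m jog '[[0,-0.006,0,0,0,0,0],[0,-0.006,0,0,0,0,0],[0,-0.006,0,0,0,0,0],[0,-0.006,0,0,0,0,0],[0,-0.004,0,0,0,0,0]]'
python3 -m jog '[[0,0,0,0,0,0,0],[0,0,0,0,0,0,0],[0,0.01,0,0,0,0,0],[0,0.01,0,0,0,0,0],[0,0,0,0,0,0,0]]'
python3 - <<'E'
from look import *
for c in ("wrist","side","scene"):
  p=eyes.capture(c)
  print(c,[(np.round(r["location"],4).tolist(),round(r["p"],2)) for r in nets.landmark_of("tape",p)[:2]])
E
```

```text
t: 4.83
ee_pos: [0.4189, 0.1737, 0.0125]
tcp_rot: [-3.142, -0.0, -3.089]
force: [0.4, 0.0, -0.0]
finger_gap: 0.0004
finger_force: 0.1
t: 5.25
ee_pos: [0.419, 0.1455, 0.0125]
tcp_rot: [-3.142, -0.0, -3.089]
force: [-0.3, 0.5, -0.6]
finger_gap: 0.0004
finger_force: 0.1
t: 5.67
ee_pos: [0.4192, 0.1682, 0.0126]
tcp_rot: [3.141, 0.001, -3.087]
force: [-0.2, 0.7, -0.5]
finger_gap: 0.0004
finger_force: 0.0
wrist [([0.4146, 0.1104, 0.0002], 0.78)]
side []
scene [([0.417, 0.1115, 0.0009], 0.76)]
```

The roll is clear at y_cupboard ≈ -0.128 (limit -0.111). Next I'll raise to pressing height and approach the free edge of the door.

```bash
python3 -m jog '[[0,0,0.024,0,0,0,0],[0,0,0.024,0,0,0,0],[0,0.003,0.02,0,0,0,0],[0.014,0.002,0,0,0,0,0],[0.014,0,0,0,0,0,0]]'
python3 -m jog '[[0.014,0,0,0,0,0,0],[0.01,0,0,0,0,0,0],[0.002,0,0,0,0,0,0],[0.002,0,0,0,0,0,0],[0.002,0,0,0,0,0,0]]'
```

```text
t: 6.38
ee_pos: [0.4471, 0.1715, 0.0819]
tcp_rot: [3.141, 0.002, -3.089]
force: [0.4, 0.6, -0.4]
finger_gap: 0.0007
finger_force: 0.0
t: 6.8
ee_pos: [0.4758, 0.1711, 0.0801]
tcp_rot: [-3.141, -0.002, -3.089]
force: [0.2, -0.0, 0.1]
finger_gap: 0.0001
finger_force: 0.0
```

```bash
python3 -m jog '[[0.0015,0,0,0,0,0,0],[0.0015,0,0,0,0,0,0],[0.0015,0,0,0,0,0,0],[0,0,0,0,0,0,0],[0,0,0,0,0,0,0]]'
python3 -m jog '[[0.001,0,0,0,0,0,0],[0.001,0,0,0,0,0,0],[0.001,0,0,0,0,0,0],[0,0,0,0,0,0,0],[0,0,0,0,0,0,0]]'
python3 -m jog '[[0.001,0,0,0,0,0,0],[0.001,0,0,0,0,0,0],[0,0,0,0,0,0,0],[0,0,0,0,0,0,0],[0,0,0,0,0,0,0]]'
```

```text
t: 7.22
ee_pos: [0.4811, 0.1713, 0.0805]
tcp_rot: [-3.142, -0.001, -3.089]
force: [-0.3, 0.5, -0.2]
finger_gap: 0.0005
finger_force: 0.1
t: 7.63
ee_pos: [0.4833, 0.1712, 0.0804]
tcp_rot: [-3.141, -0.002, -3.089]
force: [-3.9, 0.7, 2.8]
finger_gap: 0.0001
finger_force: 2.1
t: 8.05
ee_pos: [0.4861, 0.1712, 0.0804]
tcp_rot: [-3.141, -0.001, -3.089]
force: [-3.9, -0.6, 2.0]
finger_gap: 0.0004
finger_force: 2.5
```

```bash
python3 -m jog '[[0.001,0,0,0,0,0,0],[0,0,0,0,0,0,0],[0,0,0,0,0,0,0],[0,0,0,0,0,0,0],[0,0,0,0,0,0,0]]'
python3 -m jog '[[0.001,0,0,0,0,0,0],[0,0,0,0,0,0,0],[0,0,0,0,0,0,0],[0,0,0,0,0,0,0],[0,0,0,0,0,0,0]]'
```

```text
t: 8.47
ee_pos: [0.4865, 0.1712, 0.0804]
tcp_rot: [-3.141, -0.002, -3.089]
force: [-6.3, -1.1, 1.8]
finger_gap: 0.0004
finger_force: 3.0
t: 8.88
ee_pos: [0.4865, 0.1712, 0.0804]
tcp_rot: [-3.141, -0.004, -3.089]
force: [-7.6, 0.0, 3.2]
finger_gap: 0.0004
finger_force: 3.8
```

The finger has stopped at 0.4865 with rising force, so the door is at its stop and the catch is free. Drawing back now.

```bash
python3 -m jog '[[-0.006,0,0,0,0,0,0],[-0.008,0,0,0,0,0,0],[-0.01,0,0,0,0,0,0],[-0.01,0,0,0,0,0,0],[-0.01,0,0,0,0,0,0]]'
python3 -m jog '[[-0.012,-0.008,0,0,0,0,0],[-0.012,-0.012,0,0,0,0,0],[-0.012,-0.015,0,0,0,0,0],[-0.012,-0.02,0,0,0,0,0],[-0.01,-0.02,0,0,0,0,0]]'
python3 -m jog '[[0,-0.02,0.01,0,0,0,0],[0,-0.02,0.02,0,0,0,0],[0,-0.02,0.03,0,0,0,0],[0,0,0.03,0,0,0,0],[0,0,0.03,0,0,0,0]]'
python3 -m jog '[[0,0,0.03,0,0,0,0],[0,0,0,0,0,0,0],[0,0,0,0,0,0,0],[0,0,0,0,0,0,0],[0,0,0,0,0,0,0]]'
python3 - <<'E'
from look import *
p=eyes.capture("side"); cv2.imwrite("pics/end.png",p["pixels"][:,:,::-1])
for c in ("side","scene","wrist"):
  p=eyes.capture(c)
  for n in ("tape","wide_press","eraser","sharpener"):
    print(c,n,[(np.round(r["location"],4).tolist(),round(r["p"],2)) for r in nets.landmark_of(n,p)[:2]])
E
```

```text
t: 9.3
ee_pos: [0.4445, 0.1715, 0.0808]
tcp_rot: [3.141, 0.002, -3.089]
force: [-1.6, 0.5, -1.0]
finger_gap: 0.0006
finger_force: 0.7
t: 9.72
ee_pos: [0.387, 0.0958, 0.0811]
tcp_rot: [-3.141, 0.004, -3.087]
force: [-0.4, -0.1, -0.2]
finger_gap: 0.0003
finger_force: 0.0
t: 10.13
ee_pos: [0.3874, 0.0348, 0.2023]
tcp_rot: [-3.14, 0.004, -3.092]
force: [0.2, 0.1, -1.0]
finger_gap: 0.0008
finger_force: 0.0
t: 10.55
ee_pos: [0.3858, 0.0364, 0.2296]
tcp_rot: [3.141, -0.001, -3.089]
force: [-0.0, -0.1, 0.1]
finger_gap: 0.0003
finger_force: 0.0
side tape [([0.4149, 0.108, -0.0044], 0.55)]
side wide_press [([0.4038, 0.2016, 0.0875], 0.88)]
side eraser [([0.5385, 0.3723, 0.003], 0.48)]
side sharpener [([0.4962, 0.0094, 0.0003], 0.54)]
scene tape [([0.4152, 0.1146, -0.0014], 0.7), ([0.5446, 0.3743, 0.0007], 0.48)]
scene wide_press [([0.405, 0.2042, 0.0852], 0.76)]
scene eraser [([0.5454, 0.3729, 0.0006], 0.49)]
scene sharpener [([0.4967, 0.0079, -0.0015], 0.7)]
wrist tape [([0.4195, 0.111, 0.0015], 0.6), ([0.5108, -0.2231, 0.0017], 0.51)]
wrist wide_press [([0.4031, 0.2062, 0.087], 0.64)]
wrist eraser [([0.4194, 0.1104, 0.0004], 0.43)]
wrist sharpener []
```

View pics/end.png

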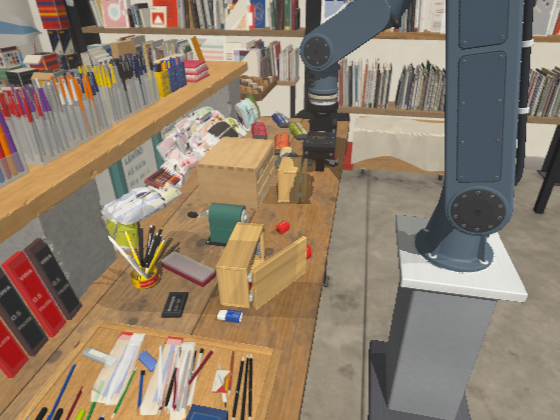

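The end view shows the wide door ajar, with its free edge at (305,240). The roll is beyond it at (308,251), the narrow cupboard (288,180) is still shut, and the bystanders haven't moved. The press point is 90 mm out, which puts the door at about 0.6 rad. I'll let it settle for a moment, then hand in.

```bash
for i in 1 2 3 4; do python3 -m jog '[[0,0,0,0,0,0,0],[0,0,0,0,0,0,0],[0,0,0,0,0,0,0],[0,0,0,0,0,0,0],[0,0,0,0,0,0,0]]' | head -1; done
python3 - <<'E'
from look import *
from bench import hand_in
p=eyes.capture("side"); print([np.round(r["location"],4).tolist() for r in nets.landmark_of("wide_press",p)[:1]])
print(hand_in())
E
```

```text
t: 11.77
t: 12.18
t: 12.6
t: 13.02
[[0.403, 0.1993, 0.089]]
the job is handed in; nothing more can be done
None
```

The job is handed in at about 13 s with no verdict shown: the tape roll is about 17 mm past the limit to the right, the wide door stands ajar at about 0.6 rad, the narrow cupboard is shut, and the eraser, sharpener and stapler were not touched.

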